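Release the swing bolt of a circuit-board clamp

TASK

On the circuit-board clamp, loosen the wing nut until it stands clear of its recess, leaving it on the bolt, then swing the bolt out of the slot and lay it fully down on the outer side, so that the clamp bar is free to open. Let the nut climb as you turn it, without pulling up or pressing down hard on the bolt, never force the bolt against the bar, and leave the other things on the desk where they are.

Things in the scene. Friction and masses are not known exactly. Their poses are not given: they have to be found in the camera images.
- fixture: Aluminium clamp fixture fixed to the desk: base plate 185 x 100 x 12 mm carrying a green circuit board, a flat clamp bar over it. Origin on the desk straight below the bolt's pivot, z up; +x is the outer side, to which the slot opens and the bolt swings; board and rear hinge (92 mm high, 130 to 150 mm behind the origin, the only part higher than the bar) are at -x.
- lug: The clamp bar, 50 mm wide, top 83 mm above the desk, from x = -150 to +14 mm in its frame (the fixture's frame). Its end is a lug: slot 10 mm wide open to +x, around it a square recess 3 mm deep, with a lip at x = 10.5 to 14 mm on either side of the slot. The nut's washer sits in the recess with some play; the lip holds the bolt in until the nut has climbed well clear of it.
- pivot (a point): Axis of the hinge on which the eyebolt swings, 35 mm above the desk, in the fork on the base plate; the hinge axis is the fixture's y.
- slot (a point): Centre of the recess floor in the lug, 80 mm above the desk, on the axis of the upright bolt (45 mm above the pivot).
- nut_grip (a point): On the axis of the steel wing nut, 22 mm above its washer's underside, at mid-height of the wings; z along the bolt, y along the wings' span. The wings are one blade 10 mm thick, 47 mm across the tips, 10 to 33 mm above the underside: grip across the thickness (the nut's x). Washer 20 mm across. The 7 mm bolt ends inside the nut; above it all is free.
- wingnut (a joint): Angle of the wing nut on the bolt, rad: 0 = done up, growing as it is loosened (anticlockwise from above); a stop at 4.5 keeps it on the bolt. At 0 the wings span the fixture's y; it starts at 0 to 0.25. The coarse thread makes the nut climb noticeably as it turns: follow it by feel. Past 2.45 the washer clears the lip. Turning takes about 0.15 N m.
- swing (a joint): Angle of the eyebolt, rad: 0 = upright in the slot, growing as it leans out to the fixture's +x; stop at 1.45 (nearly level above the desk). The hinge has friction, about 0.1 N m, so the bolt stays where it is left.
- stud (a joint): How far the bolt is pulled along its axis against the stiff spring in its eye, in m, positive away from the pivot: 12 N per mm, 0 unloaded. The reading is as coarse as the positions, so the load must be felt at the hand.
- battery: Bystander: small black block battery, 48 x 26 x 17 mm, near the fixture. Origin under its centre.
- tin: Bystander: shallow round wooden-coloured dish, 68 mm across, 26 mm high, near the fixture. Origin under its centre.
- driver: Bystander: screwdriver 150 mm long lying near the fixture.
- reel: Bystander: grey reel, 56 mm across, 40 mm high. Origin under its centre.
- iron: Bystander: soldering iron 215 mm long with a black handle, lying on the desk.

How it is judged (in metres and radians):
On the way:
1. the wing nut is loosened by at least 1.8 rad while the bolt still stands in its slot (within 0.15 rad of upright) (value of joint wingnut above 1.8 rad and value of joint swing below 0.15 rad), for 0.1 s.
At the end, for the whole second after the job is handed in: The bolt is swung out of the slot and lies down on the outer side, more than 1.2 rad from upright, at rest (under 0.05 rad/s), with the nut still loosened by more than 1.8 rad on the bolt (value of joint swing above 1.2 rad and value of joint wingnut above 1.8 rad and velocity of joint swing between -0.05 and 0.05 rad/s); the robot touches nothing.
It fails at once if the bolt is pulled or pressed along its axis with more than about 22 N (its spring eye moves more than 1.8 mm) (value of joint stud above 0.0018 m or value of joint stud below -0.0018 m).
It fails at once if the bolt, the nut or the robot presses on the clamp bar with more than 25 N (contact force between anything else and lug above 25 N).
It fails at once if a bystander is moved by more than 30 mm (distance of any of battery, tin, driver, reel, iron from where it was at the start of the episode above 0.03 m).
It also fails if it takes over 58 s, if anything falls off the work surface, if the arm or the gripper's body presses on something with over 40 N, if the wrist force passes 120 N, or if a joint passes its speed limit or range.

ROBOT

A 6-joint arm with a two-finger parallel gripper is mounted at the origin on the work surface. World frame = base frame: x ahead of the robot, y to its left, z up, the work surface at z = 0. Lengths are in mm, angles in rad, forces in N, time in s.
With the tool pointing down it reaches from about 275 to 1000 mm from the base axis. Payload 8.4 kg.
Tool frame: the origin (TCP) lies at the very end of the fingers, on their centre line; the grasp point (between the pads) lies 19 mm behind it; z points along the fingers, y is the line along which they close (so a half turn about z gives the same grasp; the last joint's range is limited). The gripper opens to 85 mm and grips with 20 to 120 N. Pads are 22 mm wide; open, the fingers measure 114 mm over their backs; the gripper's body (76 mm by 85 mm) begins 54 mm behind the grasp point. The pads swing forward as they close: fully open they stand 13 mm farther back than shut.
Start: joints at [-1.11, 0.353, 1.633, -0, 1.155, -0.002], TCP at [279.033, -559.257, 199.581] pointing down, gripper open.
Joint ranges: [-2.63, 2.63], [-0.92, 2.1], [0.06, 2.66], [-1.3, 4.44], [0, 2.69], [-3.02, 3.02]. Speed limits (rad/s): [2.22, 2.22, 2.79, 3.14, 3.14, 3.14].

INTERFACE

Orientations are given as [roll, pitch, yaw] about the fixed x, y, z axes, in that order (R = Rz(yaw) Ry(pitch) Rx(roll)).
In Python, from rig import sensors, grab_frame, camera_params, order gives the robot as it stands. The module is installed in compiled form; this text tells all that it offers.
- The arm moves only by the tool move_arm, never from a script. Its argument "motion" is a list of rows, each a list of 7 numbers: the turn, a rotation vector about the tool's x, y, z in a scale on which 1.0 is 4 rad, then the shift along the tool's x, y, z in parts of the range, where 1.0 means 0.8 m, then the finger opening in m, from 0 to 0.0854. A call has 1 to 8 rows; each row is the pose to reach, as a shift and turn from the pose commanded when the call began, along the tool's axes at that moment; what a row does not reach only later rows make up. A row lasts 1/8 s, in which the tool goes at most 62.5 mm and 10.7 degrees, less where a joint would pass 70% of its speed; a pose out of reach is approached as far as the arm can. A shift or turn number past 1, either way, is cut back to 1. A call with a gripper value outside its range is refused whole. The fingers move at their own pace and stop on an object; "grip_force" is the grip in N (left out, the last holds). Time passes only in rows, so rows that repeat a pose let the fingers close. It gives the time, the measured TCP pose, the force, the opening and the grip force at its end, in the units of the state.
- sensors.sense(): the state, without advancing time (a new reading comes with each control period).
- grab_frame(name): name is "scene" or "top" or "wrist"; returns (picture, depth): 400x640x3 uint8, red, green, blue; 400x640 float32, mm along the optical axis (not along the pixel's ray), 0 where there is no reading.
- camera_params(name): a dict with "camera_matrix" (3x3 intrinsics, pixels), "world_from_camera" (4x4, takes a point from camera to world coordinates). Camera axes: x right, y down, z forward; pixel columns grow to the right and rows downward; lengths in mm; the calibration is good to about 2 mm. A picture is of the moment at which its call begins: read the wrist's pose just before it. camera_params takes no time and is no camera call; for the wrist camera it gives the pose at the moment of the call.
- order.sign_off(): hands the job in; it is judged then, once.
The state is a dict: "clock": time; "qpos": joint angles; "qvel": joint speeds; "joint_efforts": joint torques, N m; "eef_pos": TCP position; "tcp_rot": TCP orientation; "contact_force": force on the tool from outside, world axes, zero at the start; "wrist_torque": the same for the moment, N m; "opening": opening from 0.0 (shut) to 1.0 (fully open); "grasp_force": force on a finger pad.
Only numpy, scipy, OpenCV 4.12 (cv2) and the standard library are available. Lean on these libraries where they do the work, as an engineer would, in place of code of your own. Each camera call takes 0.05 s, during which the arm holds its last target. There are 200 camera calls.

## Working session

There is one attempt and no reset: what is moved stays moved. The work goes in short steps, Python scripts to look and compute and a tool call to move; the robot and the scene stay as the last step left them, time stands still between calls to the robot, and variables do not carry over. Pictures are saved under pics/ and viewed, at most 10 in all, crops included, and the job is handed in when it is done.

Besides the shell and the picture viewer there is one more tool, called after ">>>" as a command line: name --pt "numbers of a row" for each row, then --argument value for the rest. move_arm: Moves the arm, as the interface text tells. Its arguments: {"type":"object","properties":{"motion":{"type":"array","items":{"type":"array","items":{"type":"number"}}},"grip_force":{"type":"number"}},"required":["motion"]}

```bash
mkdir -p pics; python3 - <<'E'
from rig import sensors, grab_frame, camera_params
import cv2,numpy as np
print({k:np.round(v,3).tolist() for k,v in sensors.sense().items()})
for n in ("scene","top"):
    p,d=grab_frame(n); cv2.imwrite(f"pics/{n}0.png",p[:,:,::-1]); np.save(f"{n}_d.npy",d)
    c=camera_params(n); np.savez(f"{n}_c.npz",K=c["camera_matrix"],T=c["world_from_camera"]); print(n,np.round(c["camera_matrix"],1).tolist(),np.round(c["world_from_camera"],3).tolist(),(d>0).mean())
E
```

```text
{'clock': 0.0, 'qpos': [-1.11, 0.354, 1.634, -0.0, 1.155, -0.002], 'qvel': [0.002, 0.0, -0.002, 0.001, 0.0, 0.002], 'joint_efforts': [-0.005, -60.526, -34.208, -0.0, 0.009, 0.0], 'eef_pos': [278.809, -558.777, 198.866], 'tcp_rot': [-3.14, 0.0, 0.463], 'contact_force': [-0.058, 0.089, 0.756], 'wrist_torque': [0.042, -0.0, 0.036], 'grasp_force': 0.0, 'opening': 1.001}
scene [[394.2, 0.0, 314.2], [0.0, 394.2, 203.2], [0.0, 0.0, 1.0]] [[-0.352, 0.813, -0.464, 933.198], [0.936, 0.304, -0.177, 153.267], [-0.003, -0.497, -0.868, 885.908], [0.0, 0.0, 0.0, 1.0]] 0.99618359375
top [[492.5, 0.0, 316.7], [0.0, 492.5, 189.7], [0.0, 0.0, 1.0]] [[-0.028, -0.996, 0.079, 400.06], [-1.0, 0.028, -0.001, -4.229], [-0.002, -0.079, -0.997, 1400.393], [0.0, 0.0, 0.0, 1.0]] 0.99602734375
```

View pics/top0.png

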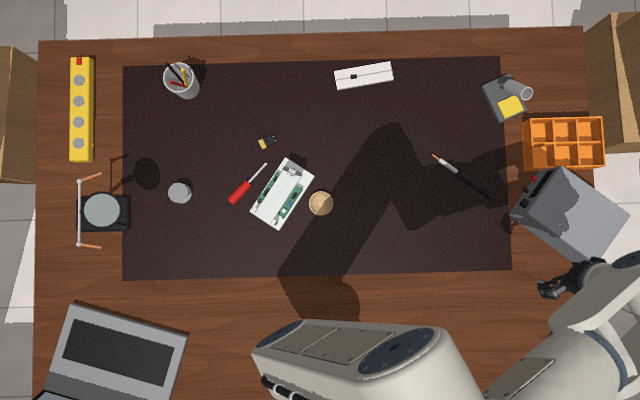

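View pics/scene0.png

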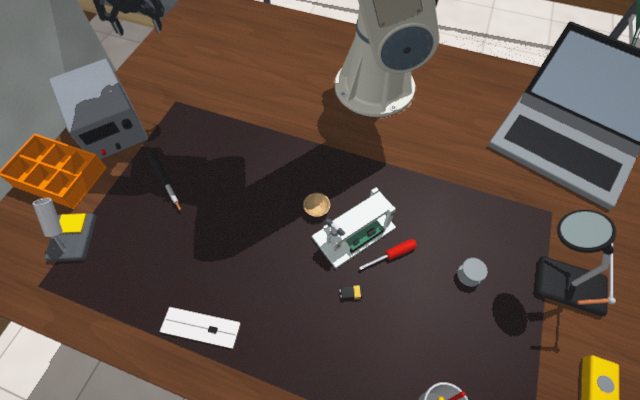

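The fixture sits at about (282,195) in the top view. The nut end looks to be at its upper right, near (296,165); in the scene view the nut is near (334,232). I'll enlarge both.

```bash
python3 - <<'E'
import cv2,numpy as np
a=cv2.imread("pics/top0.png")[140:245,225:345]; b=cv2.imread("pics/scene0.png")[180:275,290:410]
a=cv2.resize(a,None,fx=5,fy=5,interpolation=cv2.INTER_CUBIC)
b=cv2.resize(b,None,fx=6,fy=6,interpolation=cv2.INTER_CUBIC)
cv2.imwrite("pics/topc.png",a);cv2.imwrite("pics/scenec.png",b)
for n,(r0,r1,c0,c1) in dict(top=(150,240,240,330),scene=(180,275,290,410)).items():
    d=np.load(n+"_d.npy");z=np.load(n+"_c.npz");K,T=z["K"],z["T"]
    v,u=np.mgrid[r0:r1,c0:c1];d=d[r0:r1,c0:c1]
    P=np.stack([(u-K[0,2])/K[0,0]*d,(v-K[1,2])/K[1,1]*d,d,np.ones_like(d)],-1)@T.T
    h=P[...,2]
    m=(h>76)&(h<90);q=P[m][:,:2].astype(np.float32)
    print(n,m.sum(),cv2.minAreaRect(q),'bar'); 
    m=(h>97);print(np.c_[u[m],v[m],np.round(P[m][:,:3])][:60].astype(int).tolist())
    m=(h>6)&(h<16);print(cv2.minAreaRect(P[m][:,:2].astype(np.float32)),'base')
E
```

```text
top 1064 ((499.0220031738281, 97.46605682373047), (74.2496566772461, 163.66641235351562), 55.05995178222656) bar
[[283, 151, 400, -4, 1400], [313, 157, 400, -4, 1400], [292, 165, 400, -4, 1400], [283, 166, 567, 82, 112], [284, 166, 568, 80, 107], [317, 166, 400, -4, 1400], [283, 167, 565, 82, 108], [284, 167, 565, 79, 112], [285, 167, 565, 77, 112], [286, 167, 564, 74, 114], [287, 167, 565, 72, 109], [282, 168, 563, 85, 110], [283, 168, 562, 82, 111], [284, 168, 562, 80, 110], [285, 168, 561, 77, 117], [286, 168, 562, 74, 111], [287, 168, 561, 71, 118], [288, 168, 562, 69, 111], [289, 168, 562, 66, 111], [290, 168, 562, 64, 110], [283, 169, 561, 83, 104], [284, 169, 560, 80, 111], [285, 169, 560, 77, 106], [286, 169, 559, 74, 118], [287, 169, 559, 72, 111], [288, 169, 559, 69, 111], [289, 169, 560, 67, 108], [290, 169, 559, 64, 108], [291, 169, 559, 61, 110], [292, 169, 558, 58, 115], [293, 169, 559, 56, 110], [284, 170, 559, 81, 98], [285, 170, 557, 77, 110], [286, 170, 556, 74, 114], [287, 170, 556, 72, 115], [288, 170, 557, 69, 110], [289, 170, 557, 67, 107], [290, 170, 557, 64, 1
[... 1792 characters left out ...]
, 221, 550, 44, 113], [331, 221, 550, 46, 114], [332, 221, 549, 48, 114], [326, 222, 553, 36, 109], [327, 222, 553, 38, 110], [328, 222, 554, 41, 113], [329, 222, 554, 43, 114], [330, 222, 553, 45, 115], [331, 222, 552, 47, 115], [332, 222, 551, 49, 114], [333, 222, 548, 51, 110], [327, 223, 552, 38, 102], [328, 223, 554, 41, 108], [329, 223, 555, 44, 112], [330, 223, 555, 46, 113], [331, 223, 553, 48, 112], [332, 223, 553, 50, 113], [333, 223, 551, 52, 110], [334, 223, 552, 54, 113], [327, 224, 555, 39, 104], [328, 224, 555, 41, 106], [329, 224, 556, 44, 110], [330, 224, 555, 46, 109]]
((496.2200927734375, 85.69358825683594), (224.29080200195312, 200.92996215820312), 42.41179656982422) base
```

View pics/topc.png

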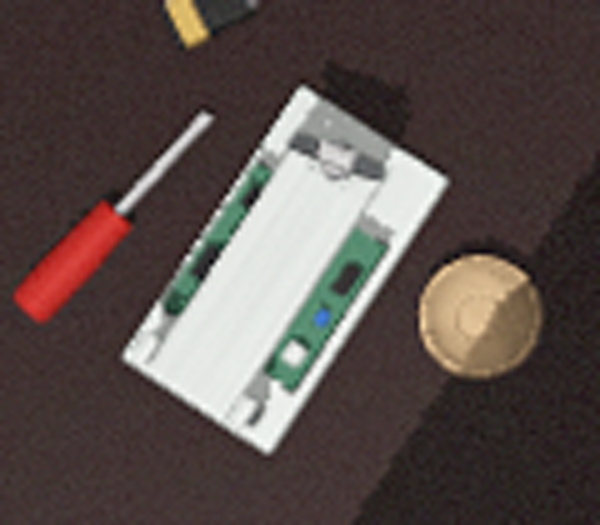

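View pics/scenec.png

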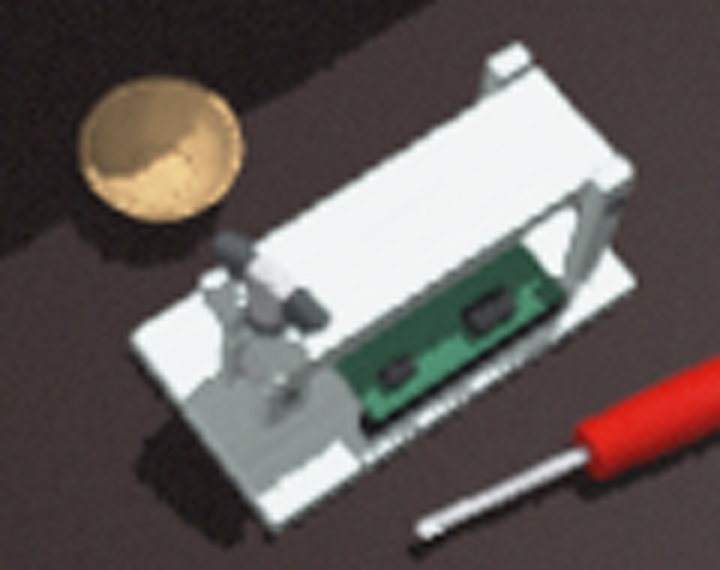

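The top crop shows the wing tips at full-image (284,168) and (302,173), just behind the bar's outer end. The tin is to the right, with the driver and battery to the left. Next I'll measure the wings and the bar direction in both views.

```bash
cat > h.py <<'E'
import cv2,numpy as np
def cloud(d,K,T):
    v,u=np.mgrid[0:d.shape[0],0:d.shape[1]]
    P=np.stack([(u-K[0,2])/K[0,0]*d,(v-K[1,2])/K[1,1]*d,d,np.ones_like(d)],-1)@T.T
    P[d<=0]=np.nan
    return P[...,:3]
def big(m):
    n,l,s,_=cv2.connectedComponentsWithStats(m.astype(np.uint8),connectivity=8)
    return l==1+np.argmax(s[1:,4])
def rect(q):
    (c,(a,b),t)=cv2.minAreaRect(q.astype(np.float32))
    if a<b: a,b,t=b,a,t+90
    return np.round(c,1),round(a,1),round(b,1),round(np.radians(t),3)
E
python3 - <<'E'
from h import *
for n in("top","scene"):
    z=np.load(n+"_c.npz");P=cloud(np.load(n+"_d.npy"),z["K"],z["T"]);h=P[...,2]
    near=np.hypot(P[...,0]-500,P[...,1]-90)<150
    m=big(near&(h>78)&(h<87)); q=P[m][:,:2]
    # bar long edges via pca & rect
    print(n,"bar",rect(q),m.sum(),np.median(h[m]))
    w=big(near&(h>99)&(h<125)); q=P[w][:,:2]; print("wing",rect(q),q.mean(0),np.percentile(h[w],[5,50,95]),w.sum())
    b=big(near&(h>8)&(h<16)); print("base",rect(P[b][:,:2]),b.sum())
E
```

```text
top bar (array([496.9, 101.7]), 155.3, 53.2, np.float64(2.532)) 893 81.83823416660857
wing (array([555.1,  59.6]), 52.7, 10.1, np.float64(1.198)) [554.63154341  59.46081868] [106.24755198 110.59967267 117.95625396] 80
base (array([553.3,  61.2]), 99.7, 66.1, np.float64(0.984)) 288
scene bar (array([499.3,  94.8]), 165.4, 70.3, np.float64(2.479)) 1272 82.15770934866737
wing (array([557.1,  58.7]), 52.6, 10.2, np.float64(1.191)) [558.5136895   59.07744822] [101.34209327 110.56905009 114.80083215] 135
base (array([505.9,  95.1]), 185.3, 100.2, np.float64(2.528)) 862
```

Both views agree: axis near (556,59), fixture yaw about -0.61, nut angle about 0.23, wing tops at 113 mm as expected. I'll move above the nut with the tool yaw along the wings (1.195), which leaves about 3.4 rad of turn in the last joint.

The manual's scale: shifts go in shares of 0.8 m and turns go in shares of 4 rad. Converting my numbers, 0.524 m is 0.655, -0.43 m is -0.5375, -0.732 rad is -0.183.

>>> move_arm --pt "0 0 -0.183 0.655 -0.5375 -0.05 0.045" --pt "0 0 -0.183 0.655 -0.5375 -0.05 0.045" --pt "0 0 -0.183 0.655 -0.5375 -0.05 0.045" --pt "0 0 -0.183 0.655 -0.5375 -0.05 0.045" --pt "0 0 -0.183 0.655 -0.5375 -0.05 0.045" --pt "0 0 -0.183 0.655 -0.5375 -0.05 0.045" --pt "0 0 -0.183 0.655 -0.5375 -0.05 0.045" --pt "0 0 -0.183 0.655 -0.5375 -0.05 0.045" --grip_force 30

```text
clock: 1.1
eef_pos: [483.3, -101.7, 229.1]
tcp_rot: [3.141, 0.0, 1.195]
contact_force: [0.6, -0.4, -0.8]
opening: 0.527
grasp_force: 0.0
```

In the tool's units: 0.16 m is 0.2, 0.12 m is 0.15.

>>> move_arm --pt "0 0 0 0.075 0.0038 0 0.045" --pt "0 0 0 0.15 0.0075 0 0.045" --pt "0 0 0 0.2 0.01 0 0.045" --pt "0 0 0 0.2 0.01 0 0.045" --pt "0 0 0 0.2 0.01 0 0.045"

```text
clock: 1.72
eef_pos: [548.6, 41.9, 228.6]
tcp_rot: [-3.141, 0.001, 1.195]
contact_force: [-0.4, -1.1, -0.0]
opening: 0.531
grasp_force: 0.0
```

```bash
cat > wr.py <<'E'
import sys
from h import *
from rig import sensors, grab_frame, camera_params
n=sys.argv[1]
s=sensors.sense(); c=camera_params("wrist"); p,d=grab_frame("wrist")
cv2.imwrite(f"pics/{n}.png",p[:,:,::-1])
K,T=np.array(c["camera_matrix"]),np.array(c["world_from_camera"])
np.savez(f"{n}.npz",d=d,K=K,T=T)
print({k:np.round(s[k],3).tolist() for k in("clock","qpos","eef_pos","tcp_rot","contact_force","wrist_torque","opening")})
print(np.round(T,3).tolist())
P=cloud(d,K,T);h=P[...,2]
near=np.hypot(P[...,0]-556,P[...,1]-59)<60
w=big(near&(h>98)&(h<135));print("wing",rect(P[w][:,:2]),P[w][:,:2].mean(0),np.percentile(h[w],[2,50,98]),w.sum())
m=np.hypot(P[...,0]-500,P[...,1]-90)<150
b=big(m&(h>79)&(h<86));print("bar",rect(P[b][:,:2]),b.sum(),np.median(h[b]))
b=big(m&(h>8)&(h<16));print("base",rect(P[b][:,:2]),b.sum())
E
python3 wr.py w1
```

```text
{'clock': 1.725, 'qpos': [0.074, 0.21, 1.762, -0.0, 1.171, 0.449], 'eef_pos': [548.552, 41.899, 228.62], 'tcp_rot': [-3.141, 0.001, 1.195], 'contact_force': [-0.447, -1.131, -0.01], 'wrist_torque': [-0.033, 0.015, -0.006], 'opening': 0.531}
[[0.93, -0.35, -0.11, 576.114], [-0.367, -0.889, -0.272, 111.532], [-0.002, 0.294, -0.956, 403.767], [0.0, 0.0, 0.0, 1.0]]
wing (array([554.5,  59. ]), 52.5, 9.5, np.float64(1.2)) [554.96870593  59.47518324] [109.32102925 113.08783616 116.34975986] 485
bar (array([495.8,  93.6]), 164.4, 59.7, np.float64(2.536)) 6225 83.89603265981282
base (array([503.5,  94.2]), 184.6, 99.9, np.float64(2.536)) 2087
```

View pics/w1.png

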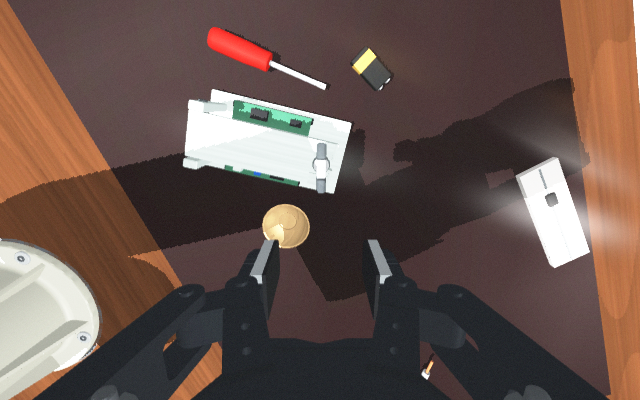

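The wrist view shows the wing at (321,167), its span vertical in the image, so it lines up with the pads at (265,260) and (378,260). All three views put the axis at about (555.2,59.2). I'll drop to just above the nut and check centring between the pads.

In the tool's units: 0.095 m is 0.1188, 0.08 m is 0.1.

>>> move_arm --pt "0 0 0 0.0125 0 0.025 0.045" --pt "0 0 0 0.0231 0 0.0625 0.045" --pt "0 0 0 0.0231 0 0.1 0.045" --pt "0 0 0 0.0231 0 0.1188 0.045" --pt "0 0 0 0.0231 0 0.1188 0.045" --pt "0 0 0 0.0231 0 0.1188 0.045"

```text
clock: 2.52
eef_pos: [556.6, 59.1, 135.2]
tcp_rot: [3.14, -0.001, 1.194]
contact_force: [0.6, 0.9, -0.2]
opening: 0.526
grasp_force: 0.0
```

```bash
python3 wr.py w2; python3 -c "
import cv2;a=cv2.imread('pics/w2.png')[100:340,200:440];cv2.imwrite('pics/w2c.png',cv2.resize(a,None,fx=2.5,fy=2.5,interpolation=cv2.INTER_CUBIC))"
```

```text
{'clock': 2.525, 'qpos': [0.103, 0.323, 1.836, 0.0, 0.981, 0.48], 'eef_pos': [556.63, 59.071, 135.153], 'tcp_rot': [3.14, -0.001, 1.194], 'contact_force': [0.602, 0.862, -0.198], 'wrist_torque': [0.004, 0.04, 0.0], 'opening': 0.526}
[[0.93, -0.352, -0.108, 583.84], [-0.368, -0.889, -0.272, 128.608], [-0.0, 0.292, -0.956, 310.414], [0.0, 0.0, 0.0, 1.0]]
wing (array([555.1,  58.6]), 52.8, 9.5, np.float64(1.183)) [555.94265149  60.96103426] [108.6341754  113.11178947 116.35875758] 880
bar (array([495.2,  94.4]), 164.5, 72.4, np.float64(2.454)) 11348 83.90501695975364
base (array([503.9,  94.4]), 184.8, 99.0, np.float64(2.536)) 3527
```

View pics/w2c.png

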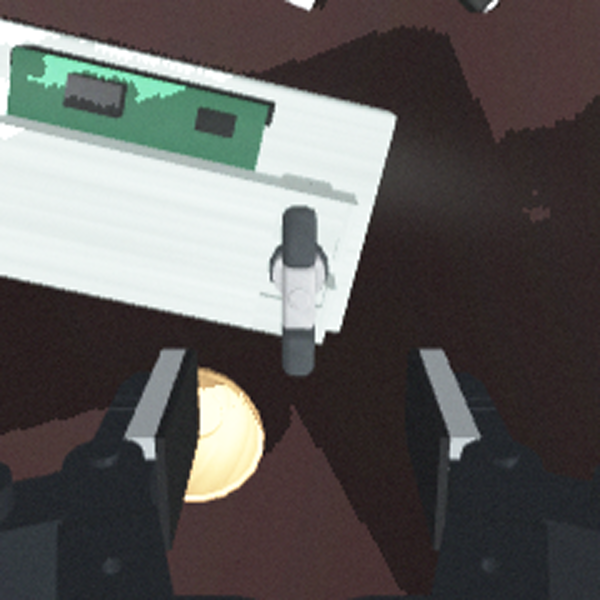

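The wing sits between the pads, at crop x=299 against a pad midpoint of 304, so I need about -1 mm in tool y. I'll descend to TCP z≈93, which clears the bar by 10 mm, and close gently.

>>> move_arm --pt "0 0 0 -0.0006 -0.0013 0.0188 0.045" --pt "0 0 0 -0.0006 -0.0013 0.0375 0.04" --pt "0 0 0 -0.0006 -0.0013 0.0525 0.035" --pt "0 0 0 -0.0006 -0.0013 0.0525 0.025" --pt "0 0 0 -0.0006 -0.0013 0.0525 0.018" --grip_force 30

```text
clock: 3.2
eef_pos: [554.9, 59.4, 92.0]
tcp_rot: [-3.142, 0.0, 1.195]
contact_force: [-0.7, 0.2, 0.4]
opening: 0.212
grasp_force: 0.0
```

>>> move_arm --pt "0 0 0 0 0 0 0.014" --pt "0 0 0 0 0 0 0.012" --pt "0 0 0 0 0 0 0.01" --pt "0 0 0 0 0 0 0.008" --pt "0 0 0 0 0 0 0.006" --grip_force 30

```text
clock: 3.82
eef_pos: [554.8, 59.3, 92.1]
tcp_rot: [3.142, -0.0, 1.195]
contact_force: [-0.5, 0.2, -0.5]
opening: 0.074
grasp_force: 0.0
```

Opening reads 6.3 mm with no grip force, but the blade is 10 mm thick. I'll look.

```bash
python3 wr.py w3; python3 -c "
import cv2;a=cv2.imread('pics/w3.png')[100:340,200:440];cv2.imwrite('pics/w3c.png',cv2.resize(a,None,fx=2.5,fy=2.5,interpolation=cv2.INTER_CUBIC))
from rig import sensors;print(sensors.sense()['grasp_force'],sensors.sense()['opening'])"
```

```text
{'clock': 3.825, 'qpos': [0.104, 0.378, 1.871, 0.0, 0.893, 0.48], 'eef_pos': [554.838, 59.336, 92.09], 'tcp_rot': [3.142, -0.0, 1.195], 'contact_force': [-0.54, 0.174, -0.546], 'wrist_torque': [-0.025, -0.003, 0.019], 'opening': 0.074}
[[0.93, -0.351, -0.109, 582.223], [-0.368, -0.889, -0.272, 128.881], [-0.002, 0.293, -0.956, 267.3], [0.0, 0.0, 0.0, 1.0]]
wing (array([556.1,  58.4]), 52.7, 19.0, np.float64(1.358)) [556.9086369  64.2468178] [108.81831075 113.51494035 133.8599775 ] 1293
bar (array([494.7,  94.2]), 165.0, 73.9, np.float64(2.45)) 16297 83.92210831050974
base (array([505.2,  96.2]), 185.0, 94.6, np.float64(2.535)) 4654
0.0 0.06682556178063927
```

View pics/w3c.png

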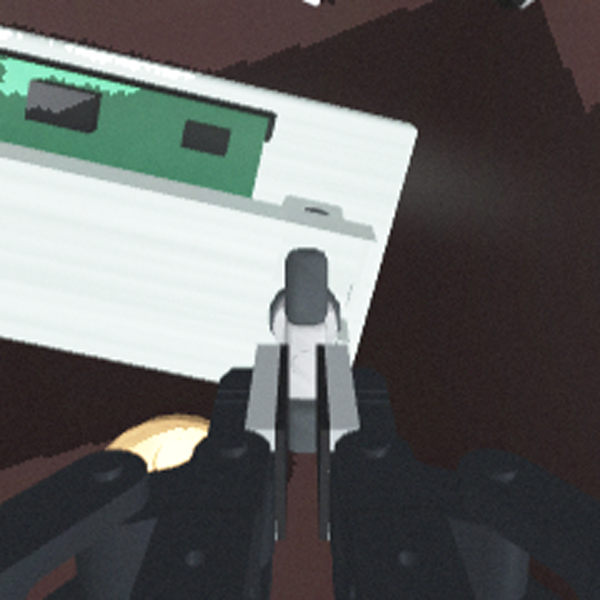

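The blade (crop x 285–327) is centred between the pads, which aren't quite on it yet; the opening reading has an offset at the small end. I'll close onto it.

>>> move_arm --pt "0 0 0 0 0 0 0.004" --pt "0 0 0 0 0 0 0.002" --pt "0 0 0 0 0 0 0" --pt "0 0 0 0 0 0 0" --grip_force 30

```text
clock: 4.38
eef_pos: [554.8, 59.3, 92.1]
tcp_rot: [3.142, -0.0, 1.195]
contact_force: [0.0, -0.3, -1.0]
opening: 0.0
grasp_force: 0.0
```

```bash
python3 wr.py w4; python3 - <<'E'
from h import *
z=np.load("w4.npz");P=cloud(z["d"],z["K"],z["T"]);print(np.round(z["K"],1).tolist())
R=np.array([[.367,.93],[.93,-.367]])
for v in range(200,330,6):
    print(v,[tuple(np.round(np.r_[(P[v,u,:2]-[554.8,59.3])@R.T,P[v,u,2]]).tolist()) for u in (305,314,320,326,335)])
a=cv2.imread('pics/w4.png')[100:340,200:440];cv2.imwrite('pics/w4c.png',cv2.resize(a,None,fx=2.5,fy=2.5,interpolation=cv2.INTER_CUBIC))
E
```

```text
{'clock': 4.375, 'qpos': [0.104, 0.378, 1.871, 0.0, 0.893, 0.48], 'eef_pos': [554.816, 59.322, 92.057], 'tcp_rot': [3.142, -0.0, 1.195], 'contact_force': [0.04, -0.339, -1.017], 'wrist_torque': [0.02, -0.033, 0.052], 'opening': 0.0}
[[0.93, -0.351, -0.109, 582.224], [-0.368, -0.889, -0.272, 128.884], [-0.002, 0.293, -0.956, 267.254], [0.0, 0.0, 0.0, 1.0]]
wing (array([560.2,  73.2]), 22.6, 13.0, np.float64(1.141)) [560.61037479  72.94191993] [108.03823002 113.36787747 134.17745562] 778
bar (array([494.9,  94.7]), 165.3, 72.8, np.float64(2.451)) 16403 83.92044599704943
base (array([504.5,  95.8]), 185.2, 95.9, np.float64(2.535)) 4653
[[288.0, 0.0, 320.5], [0.0, 288.0, 198.7], [0.0, 0.0, 1.0]]
200 [(17.0, -11.0, 83.0), (18.0, -5.0, 83.0), (26.0, -1.0, 109.0), (26.0, 3.0, 109.0), (18.0, 9.0, 84.0)]
206 [(14.0, -11.0, 84.0), (22.0, -4.0, 109.0), (23.0, -1.0, 112.0), (23.0, 3.0, 112.0), (14.0, 9.0, 84.0)]
212 [(9.0, -11.0, 84.0), (19.0, -4.0, 111.0), (20.0, -1.0, 113.0), (20.0, 3.0, 114.0), (8.0, 10.0, 81.0)]
218 [(5.0, -11.0, 84.0), (16.0, -4.0, 113.0), (17.0, -1.0, 115.0), (16.0, 3.0, 1
[... 1243 characters left out ...]
2.0, -0.0, 162.0), (8.0, 2.0, 171.0), (12.0, 5.0, 176.0)]
296 [(11.0, -6.0, 179.0), (8.0, -3.0, 175.0), (-1.0, -0.0, 162.0), (6.0, 2.0, 172.0), (12.0, 5.0, 180.0)]
302 [(12.0, -5.0, 184.0), (4.0, -3.0, 172.0), (-4.0, -0.0, 162.0), (3.0, 2.0, 171.0), (12.0, 5.0, 183.0)]
308 [(17.0, -5.0, 193.0), (0.0, -3.0, 171.0), (-7.0, -0.0, 162.0), (1.0, 2.0, 172.0), (18.0, 4.0, 194.0)]
314 [(17.0, -5.0, 195.0), (-2.0, -3.0, 172.0), (-10.0, -0.0, 162.0), (-2.0, 2.0, 171.0), (17.0, 4.0, 196.0)]
320 [(17.0, -5.0, 198.0), (-4.0, -3.0, 173.0), (-147.0, -1.0, 2.0), (-5.0, 2.0, 172.0), (15.0, 4.0, 196.0)]
326 [(16.0, -5.0, 199.0), (-7.0, -3.0, 172.0), (-155.0, -1.0, 2.0), (-8.0, 2.0, 171.0), (12.0, 4.0, 195.0)]
```

View pics/w4c.png

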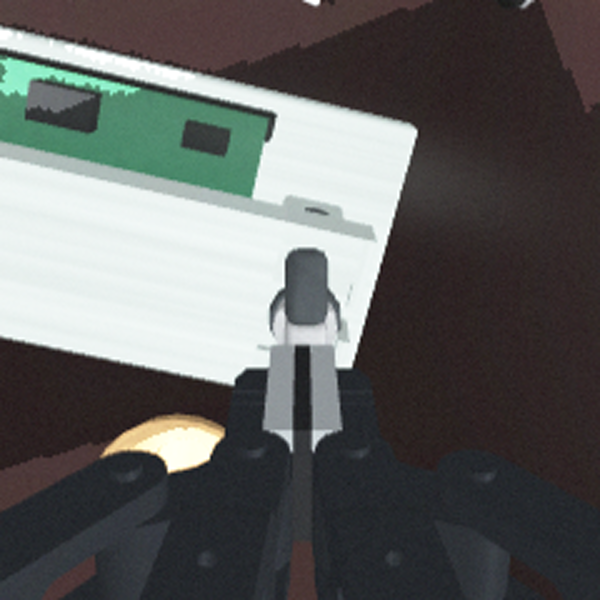

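The shut fingertips measure z≈132 in the wrist depth (pad front face at row 242), yet the reported TCP z is 92, so the pads closed above the nut. I'll check that against the scene camera.

```bash
python3 - <<'E'
from h import *
from rig import grab_frame
for n in("scene",):
    z=np.load(n+"_c.npz");p,d=grab_frame(n);P=cloud(d,z["K"],z["T"]);cv2.imwrite("pics/s5.png",p[:,:,::-1])
    R=np.array([[.367,.93],[.93,-.367]])
    q=(P[...,:2]-[554.8,59.3])@R.T
    m=(np.abs(q[...,0])<16)&(np.abs(q[...,1])<14)&(P[...,2]>86)&(P[...,2]<180)
    v,u=np.where(m)
    for r in np.unique(v):
        k=v==r; print(r,u[k].min(),u[k].max(),np.round(np.median(P[r,u[k],2])),np.round(np.median(q[r,u[k]],0)).tolist())
a=cv2.imread('pics/s5.png')[140:275,270:410];cv2.imwrite('pics/s5c.png',cv2.resize(a,None,fx=4.4,fy=4.4,interpolation=cv2.INTER_CUBIC))
E
```

```text
212 346 346 172.0 [13.0, -13.0]
213 344 345 173.0 [13.0, -8.0]
214 343 345 172.0 [13.0, -6.0]
215 343 345 169.0 [14.0, -6.0]
216 334 343 169.0 [13.0, -1.0]
217 334 343 160.0 [7.0, -3.0]
218 340 343 159.0 [12.0, -2.0]
219 338 342 170.0 [13.0, 8.0]
220 338 342 165.0 [13.0, 7.0]
221 338 342 154.0 [12.0, 4.0]
222 336 342 151.0 [12.0, 7.0]
223 336 342 142.0 [11.0, 6.0]
224 336 341 142.0 [11.0, 7.0]
225 336 340 137.0 [11.0, 7.0]
226 333 339 132.0 [9.0, 8.0]
227 330 339 111.0 [3.0, 6.0]
228 331 341 112.0 [5.0, 5.0]
229 331 341 109.0 [6.0, 5.0]
230 332 340 107.0 [7.0, 6.0]
231 332 339 102.0 [6.0, 6.0]
232 333 339 101.0 [8.0, 8.0]
233 332 339 93.0 [6.0, 7.0]
234 334 339 92.0 [11.0, 6.0]
```

View pics/s5c.png

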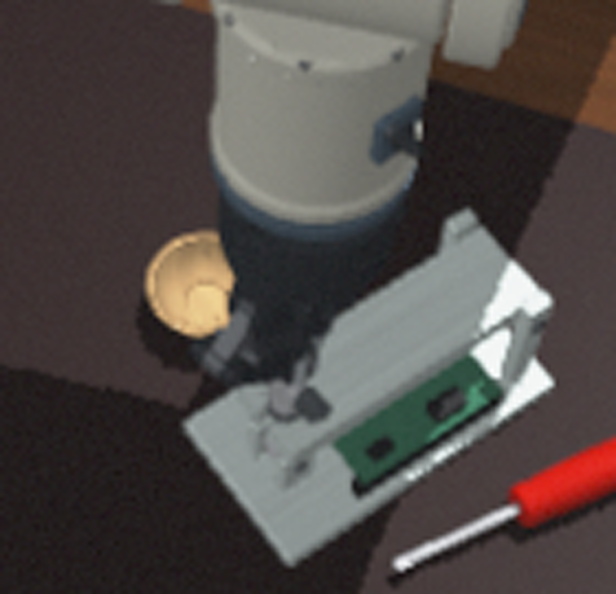

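Both cameras agree: the real fingertips are about 39 mm higher than reported, while x and y match. I'll work with real z = reported + 39: open, drop 39 mm more in stages, then grip.

In the tool's units: 0.02 m is 0.025, 0.01 m is 0.0125.

>>> move_arm --pt "0 0 0 0 0 0 0.03" --pt "0 0 0 0 0 0 0.03" --pt "0 0 0 0 0 0 0.03" --pt "0 0 0 0 0 0.0125 0.03" --pt "0 0 0 0 0 0.025 0.03" --pt "0 0 0 0 0 0.025 0.03"

```text
clock: 5.22
eef_pos: [553.8, 59.2, 70.7]
tcp_rot: [-3.14, 0.001, 1.195]
contact_force: [-0.8, 0.2, -0.4]
opening: 0.347
grasp_force: 0.0
```

In the tool's units: 0.018 m is 0.0225, 0.012 m is 0.015.

>>> move_arm --pt "0 0 0 0 0 0.0075 0.03" --pt "0 0 0 0 0 0.015 0.03" --pt "0 0 0 0 0 0.0225 0.03" --pt "0 0 0 0 0 0.0225 0.022" --pt "0 0 0 0 0 0.0225 0.018" --pt "0 0 0 0 0 0.0225 0.016"

```text
clock: 5.98
eef_pos: [554.8, 59.3, 54.4]
tcp_rot: [3.142, -0.0, 1.195]
contact_force: [-1.5, 0.5, 4.0]
opening: 0.191
grasp_force: 11.5
```

>>> move_arm --pt "0 0 0 0 0 0 0.012" --pt "0 0 0 0 0 0 0.009" --pt "0 0 0 0 0 0 0.006" --pt "0 0 0 0 0 0 0.003" --grip_force 30

```text
clock: 6.48
eef_pos: [555.0, 59.3, 54.3]
tcp_rot: [3.141, -0.0, 1.195]
contact_force: [-1.3, -1.3, 4.9]
opening: 0.17
grasp_force: 32.4
```

Gripped, at 32 N. Now I'll turn it loose in small steps, rising with the expected climb and watching the force.

In the tool's units: -0.0007 m is -0.0009, -0.0006 m is -0.0008, -0.25 rad is -0.0625.

>>> move_arm --pt "0 0 -0.0125 0 0 -0.0003 0.003" --pt "0 0 -0.025 0 0 -0.0005 0.003" --pt "0 0 -0.0375 0 0 -0.0006 0.003" --pt "0 0 -0.05 0 0 -0.0008 0.003" --pt "0 0 -0.0625 0 0 -0.0009 0.003" --pt "0 0 -0.0625 0 0 -0.0009 0.003"

```text
clock: 7.22
eef_pos: [554.7, 59.4, 54.8]
tcp_rot: [-3.141, -0.0, 1.444]
contact_force: [-1.6, 0.6, 4.6]
opening: 0.168
grasp_force: 35.6
```

```bash
python3 wr.py w5
```

```text
{'clock': 7.225, 'qpos': [0.104, 0.431, 1.893, 0.0, 0.817, 0.23], 'eef_pos': [554.711, 59.362, 54.793], 'tcp_rot': [-3.141, -0.0, 1.444], 'contact_force': [-1.576, 0.551, 4.634], 'wrist_torque': [0.047, 0.332, -0.169], 'opening': 0.168}
[[0.992, -0.121, -0.039, 564.114], [-0.127, -0.949, -0.29, 133.533], [-0.002, 0.292, -0.956, 230.027], [0.0, 0.0, 0.0, 1.0]]
wing (array([554.1,  59.6]), 52.3, 10.0, np.float64(1.384)) [554.72212996  63.20152364] [108.39671344 112.95475693 116.02272326] 2073
bar (array([494.7,  94.6]), 164.9, 73.0, np.float64(2.45)) 26116 83.92360477317744
base (array([520.8, 118.9]), 185.0, 39.4, np.float64(2.536)) 6090
```

The nut follows (wrist torque -0.17 N m). Continuing.

In the tool's units: -0.0008 m is -0.001, -0.0007 m is -0.0009, -0.48 rad is -0.12.

>>> move_arm --pt "0 0 -0.02 0 0 -0.0003 0.003" --pt "0 0 -0.04 0 0 -0.0005 0.003" --pt "0 0 -0.06 0 0 -0.0006 0.003" --pt "0 0 -0.08 0 0 -0.0008 0.003" --pt "0 0 -0.1 0 0 -0.0009 0.003" --pt "0 0 -0.12 0 0 -0.001 0.003" --pt "0 0 -0.12 0 0 -0.001 0.003"

```text
clock: 8.15
eef_pos: [554.4, 59.3, 55.6]
tcp_rot: [-3.141, -0.0, 1.925]
contact_force: [-2.5, -0.3, 5.8]
opening: 0.168
grasp_force: 36.2
```

```bash
python3 wr.py w6 | head -3
```

```text
{'clock': 8.15, 'qpos': [0.104, 0.43, 1.893, 0.0, 0.82, -0.25], 'eef_pos': [554.373, 59.298, 55.601], 'tcp_rot': [-3.141, -0.0, 1.925], 'contact_force': [-2.479, -0.313, 5.774], 'wrist_torque': [-0.053, 0.575, -0.153], 'opening': 0.168}
[[0.938, 0.331, 0.1, 528.489], [0.346, -0.897, -0.274, 129.463], [-0.001, 0.292, -0.956, 230.845], [0.0, 0.0, 0.0, 1.0]]
wing (array([553.9,  58.9]), 53.9, 10.1, np.float64(1.862)) [552.59329966  62.88929033] [109.00109214 113.70425365 116.85877776] 2079
```

In the tool's units: -0.0014 m is -0.0018, -0.001 m is -0.0013, -0.6 rad is -0.15.

>>> move_arm --pt "0 0 -0.025 0 0 -0.0005 0.003" --pt "0 0 -0.05 0 0 -0.0008 0.003" --pt "0 0 -0.075 0 0 -0.001 0.003" --pt "0 0 -0.1 0 0 -0.0013 0.003" --pt "0 0 -0.125 0 0 -0.0015 0.003" --pt "0 0 -0.15 0 0 -0.0018 0.003" --pt "0 0 -0.15 0 0 -0.0018 0.003"

```text
clock: 9.07
eef_pos: [554.1, 59.0, 56.9]
tcp_rot: [-3.14, -0.001, 2.525]
contact_force: [-3.7, -1.3, 6.9]
opening: 0.166
grasp_force: 36.1
```

```bash
python3 wr.py w7 | head -3
```

```text
{'clock': 9.075, 'qpos': [0.104, 0.428, 1.892, -0.001, 0.823, -0.85], 'eef_pos': [554.141, 58.988, 56.914], 'tcp_rot': [-3.14, -0.001, 2.525], 'contact_force': [-3.665, -1.253, 6.852], 'wrist_torque': [-0.451, 0.676, -0.222], 'opening': 0.166}
[[0.579, 0.78, 0.237, 493.167], [0.816, -0.553, -0.169, 102.277], [-0.001, 0.291, -0.957, 232.202], [0.0, 0.0, 0.0, 1.0]]
wing (array([554. ,  58.7]), 53.7, 10.0, np.float64(2.464)) [550.69588042  61.19821304] [110.54518829 114.96730538 118.20795686] 2083
```

In the tool's units: -0.0017 m is -0.0021, -0.001 m is -0.0013, -0.6 rad is -0.15.

>>> move_arm --pt "0 0 -0.025 0.0001 -0.0001 -0.0006 0.003" --pt "0 0 -0.05 0.0004 -0.0004 -0.001 0.003" --pt "0 0 -0.075 0.0004 -0.0004 -0.0013 0.003" --pt "0 0 -0.1 0.0004 -0.0004 -0.0015 0.003" --pt "0 0 -0.125 0.0004 -0.0004 -0.0018 0.003" --pt "0 0 -0.15 0.0004 -0.0004 -0.0021 0.003" --pt "0 0 -0.15 0.0004 -0.0004 -0.0021 0.003"

```text
clock: 10.0
eef_pos: [554.1, 58.7, 58.5]
tcp_rot: [-3.141, -0.001, 3.123]
contact_force: [-2.9, -4.6, 4.6]
opening: 0.171
grasp_force: 35.5
```

```bash
python3 wr.py w8 | head -3
```

```text
{'clock': 10.0, 'qpos': [0.103, 0.425, 1.892, -0.001, 0.825, -1.449], 'eef_pos': [554.058, 58.68, 58.533], 'tcp_rot': [-3.141, -0.001, 3.123], 'contact_force': [-2.875, -4.613, 4.572], 'wrist_torque': [-0.895, 0.35, -0.093], 'opening': 0.171}
[[0.019, 0.956, 0.292, 479.186], [1.0, -0.018, -0.005, 60.082], [0.0, 0.292, -0.956, 233.806], [0.0, 0.0, 0.0, 1.0]]
wing (array([553.6,  58.6]), 53.2, 10.0, np.float64(3.066)) [549.73401795  58.74268687] [111.89976887 116.64592013 119.82269897] 2072
```

In the tool's units: -0.0017 m is -0.0021, -0.0005 m is -0.0006, -0.6 rad is -0.15.

>>> move_arm --pt "0 0 -0.025 0.0001 -0.0004 -0.0004 0.003" --pt "0 0 -0.05 0.0004 -0.0006 -0.0008 0.003" --pt "0 0 -0.075 0.0004 -0.0006 -0.0011 0.003" --pt "0 0 -0.1 0.0004 -0.0006 -0.0015 0.003" --pt "0 0 -0.125 0.0004 -0.0006 -0.0019 0.003" --pt "0 0 -0.15 0.0004 -0.0006 -0.0021 0.003" --pt "0 0 -0.15 0.0004 -0.0006 -0.0021 0.003"

```text
clock: 10.92
eef_pos: [554.2, 58.4, 60.2]
tcp_rot: [-3.141, -0.0, -2.561]
contact_force: [-0.9, -4.3, 1.8]
opening: 0.17
grasp_force: 34.8
```

```bash
python3 wr.py w9 | head -3
```

```text
{'clock': 10.925, 'qpos': [0.103, 0.422, 1.892, -0.001, 0.827, -2.048], 'eef_pos': [554.239, 58.421, 60.216], 'tcp_rot': [-3.141, -0.0, -2.561], 'contact_force': [-0.947, -4.28, 1.765], 'wrist_torque': [-0.984, 0.021, -0.092], 'opening': 0.17}
[[-0.548, 0.8, 0.245, 491.456], [0.836, 0.524, 0.162, 17.29], [0.001, 0.293, -0.956, 235.433], [0.0, 0.0, 0.0, 1.0]]
wing (array([553.3,  58.5]), 53.2, 11.9, np.float64(0.55)) [550.34633921  56.1811845 ] [113.67790922 118.38908441 121.51113852] 2077
```

In the tool's units: -0.0009 m is -0.0011, -0.0007 m is -0.0009, -0.39 rad is -0.0975.

>>> move_arm --pt "0 0 -0.025 0.0001 -0.0004 -0.0004 0.003" --pt "0 0 -0.05 0.0003 -0.0004 -0.0006 0.003" --pt "0 0 -0.075 0.0003 -0.0004 -0.0009 0.003" --pt "0 0 -0.0975 0.0003 -0.0004 -0.0011 0.003" --pt "0 0 -0.0975 0.0003 -0.0004 -0.0011 0.003"

```text
clock: 11.6
eef_pos: [554.4, 58.3, 61.2]
tcp_rot: [-3.141, 0.0, -2.172]
contact_force: [-0.0, -4.5, 1.8]
opening: 0.17
grasp_force: 34.5
```

```bash
python3 wr.py w10 | head -3
```

```text
{'clock': 11.6, 'qpos': [0.102, 0.421, 1.891, -0.0, 0.829, -2.438], 'eef_pos': [554.395, 58.271, 61.184], 'tcp_rot': [-3.141, 0.0, -2.172], 'contact_force': [-0.018, -4.532, 1.787], 'wrist_torque': [-0.864, -0.219, -0.17], 'opening': 0.17}
[[-0.824, 0.541, 0.166, 511.853], [0.566, 0.788, 0.243, -3.603], [0.001, 0.294, -0.956, 236.397], [0.0, 0.0, 0.0, 1.0]]
wing (array([553.1,  58. ]), 42.9, 42.5, np.float64(1.67)) [550.96529407  53.68961912] [ 99.09545168 119.42160668 133.01644628] 4625
```

The nut is at about 3.1 rad and has climbed roughly 7 mm, with the wings again along the fixture's y. I'll release it, lift, shut the fingers and step behind the blade (tool +y = fixture -x).

In the tool's units: -0.035 m is -0.0438, 0.022 m is 0.0275.

>>> move_arm --pt "0 0 0 0 0 0 0.02" --pt "0 0 0 0 0 0 0.028" --pt "0 0 0 0 0 0 0.034" --pt "0 0 0 0 0 -0.0188 0.034" --pt "0 0 0 0 0 -0.0438 0.034" --pt "0 0 0 0 0 -0.0438 0.015" --pt "0 0 0 0 0.0188 -0.0438 0" --pt "0 0 0 0 0.0275 -0.0438 0"

```text
clock: 12.65
eef_pos: [534.0, 71.3, 95.5]
tcp_rot: [3.14, -0.001, -2.168]
contact_force: [0.4, 0.8, 1.1]
opening: 0.0
grasp_force: 0.0
```

>>> move_arm --pt "0 0 0 0 0 0 0" --pt "0 0 0 0 0 0 0" --pt "0 0 0 0 0 0 0"

```text
clock: 13.02
eef_pos: [536.1, 70.7, 96.2]
tcp_rot: [-3.142, 0.0, -2.168]
contact_force: [0.0, -0.1, 0.3]
opening: -0.001
grasp_force: 0.0
```

```bash
python3 wr.py w11 | head -3; python3 - <<'E'
from h import *
z=np.load("w11.npz");P=cloud(z["d"],z["K"],z["T"])
o=np.array([555,59.]);fx=np.array([.822,-.570]);fy=np.array([.570,.822])
q=P[...,:2]-o
F=np.stack([q@fx,q@fy,P[...,2]],-1)
for lo,hi in((105,128),(128,150)):
    m=(np.abs(F[...,0])<50)&(np.abs(F[...,1])<35)&(F[...,2]>lo)&(F[...,2]<hi)
    n,l,s,c=cv2.connectedComponentsWithStats(m.astype(np.uint8))
    for i in range(1,n):
        if s[i,4]>60: print(lo,s[i].tolist(),np.percentile(F[l==i],[3,50,97],axis=0).round(1).tolist())
E
```

```text
{'clock': 13.025, 'qpos': [0.128, 0.349, 1.905, -0.0, 0.888, -2.416], 'eef_pos': [536.111, 70.716, 96.165], 'tcp_rot': [-3.142, 0.0, -2.168], 'contact_force': [0.004, -0.07, 0.301], 'wrist_torque': [0.005, 0.03, 0.074], 'opening': -0.001}
[[-0.826, 0.539, 0.164, 493.845], [0.563, 0.79, 0.244, 8.676], [0.002, 0.294, -0.956, 271.37], [0.0, 0.0, 0.0, 1.0]]
wing (array([553.8,  58.1]), 53.2, 16.3, np.float64(0.915)) [551.06897893  55.70853934] [ 98.50816521 119.24584365 122.57627025] 1518
105 [274, 199, 21, 83, 1421] [[-6.0, -26.5, 112.4], [-1.1, -5.6, 119.3], [4.1, 19.9, 122.4]]
128 [292, 238, 58, 24, 768] [[-34.9, -12.8, 134.1], [-22.1, -11.9, 142.9], [-9.9, -7.8, 149.7]]
```

The blade is upright at fixture x -6 to 4, and the finger is behind it at x=-22. I'll lower and push outward slowly until the bolt starts to swing.

In the tool's units: 0.027 m is 0.0338, 0.026 m is 0.0325.

>>> move_arm --pt "0 0 0 0 0 0.0163 0" --pt "0 0 0 0 0 0.0325 0" --pt "0 0 0 0 0 0.0338 0" --pt "0 0 0 0 -0.0063 0.0338 0" --pt "0 0 0 0 -0.0113 0.0338 0" --pt "0 0 0 0 -0.015 0.0338 0" --pt "0 0 0 0 -0.0188 0.0338 0"

```text
clock: 13.95
eef_pos: [548.5, 62.2, 69.4]
tcp_rot: [-3.142, 0.0, -2.169]
contact_force: [-1.8, 1.0, -0.2]
opening: -0.0
grasp_force: 0.6
```

In the tool's units: -0.015 m is -0.0188, -0.012 m is -0.015.

>>> move_arm --pt "0 0 0 0 -0.005 0 0" --pt "0 0 0 0 -0.01 0 0" --pt "0 0 0 0 -0.015 0 0" --pt "0 0 0 0 -0.0188 0 0"

```text
clock: 14.45
eef_pos: [561.0, 53.7, 69.3]
tcp_rot: [-3.141, 0.0, -2.168]
contact_force: [-1.1, 1.2, 0.4]
opening: 0.001
grasp_force: 0.5
```

```bash
python3 - <<'E'
from h import *
from rig import grab_frame,sensors
s=sensors.sense();print(np.round(s["eef_pos"],1),np.round(s["contact_force"],1))
z=np.load("scene_c.npz");p,d=grab_frame("scene");P=cloud(d,z["K"],z["T"]);cv2.imwrite("pics/s6.png",p[:,:,::-1])
a=cv2.imread('pics/s6.png')[165:275,280:400];cv2.imwrite('pics/s6c.png',cv2.resize(a,None,fx=5,fy=5,interpolation=cv2.INTER_CUBIC))
E
```

```text
[561.   53.7  69.3] [-1.1  1.2  0.4]
```

View pics/s6c.png

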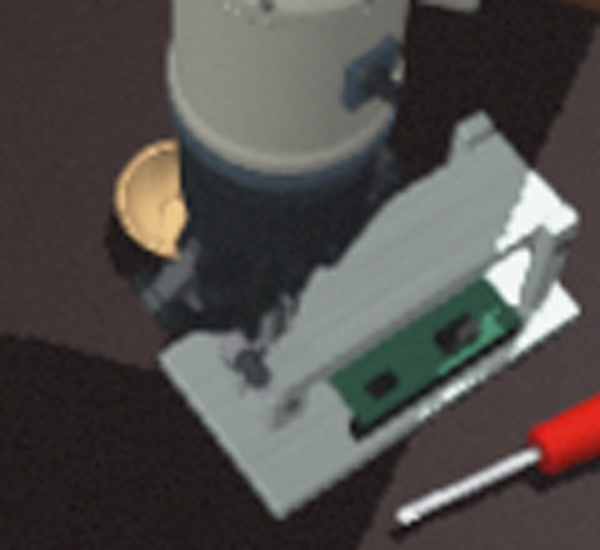

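The picture shows the nut, at crop (250,365), now beyond the bar end, and the push takes only about 1.5 N. I'll follow the arc down.

In the tool's units: -0.038 m is -0.0475, -0.033 m is -0.0413.

>>> move_arm --pt "0 0 0 0 -0.0088 0.0025 0" --pt "0 0 0 0 -0.0175 0.0063 0" --pt "0 0 0 0 -0.0263 0.01 0" --pt "0 0 0 0 -0.0338 0.015 0" --pt "0 0 0 0 -0.0413 0.0213 0" --pt "0 0 0 0 -0.0475 0.0275 0"

```text
clock: 15.25
eef_pos: [592.4, 32.2, 46.8]
tcp_rot: [3.142, -0.0, -2.168]
contact_force: [-0.3, 1.3, 0.2]
opening: 0.001
grasp_force: 0.5
```

In the tool's units: 0.025 m is 0.0313, 0.022 m is 0.0275.

>>> move_arm --pt "0 0 0 0 -0.005 0.0063 0" --pt "0 0 0 0 -0.01 0.0125 0" --pt "0 0 0 0 -0.0138 0.0188 0" --pt "0 0 0 0 -0.0163 0.0238 0" --pt "0 0 0 0 -0.0175 0.0275 0" --pt "0 0 0 0 -0.0188 0.0313 0"

```text
clock: 16.0
eef_pos: [604.8, 24.0, 22.2]
tcp_rot: [-3.141, 0.0, -2.168]
contact_force: [0.0, -0.5, 1.5]
opening: 0.0
grasp_force: 0.6
```

In the tool's units: 0.007 m is 0.0088, 0.006 m is 0.0075.

>>> move_arm --pt "0 0 0 0 -0.0013 0.0025 0" --pt "0 0 0 0 -0.0025 0.005 0" --pt "0 0 0 0 -0.0025 0.0075 0" --pt "0 0 0 0 -0.0025 0.0088 0" --pt "0 0 0 0 -0.0025 0.0088 0"

```text
clock: 16.62
eef_pos: [607.5, 22.9, 16.9]
tcp_rot: [-3.139, 0.001, -2.168]
contact_force: [-1.9, -1.0, 15.3]
opening: -0.001
grasp_force: 7.9
```

15 N upward means the bolt has reached its stop. I'll lift clear and check.

In the tool's units: -0.15 m is -0.1875, 0.12 m is 0.15.

>>> move_arm --pt "0 0 0 0 0 -0.0063 0" --pt "0 0 0 0 0 -0.025 0" --pt "0 0 0 0 0 -0.0625 0" --pt "0 0 0 0 0.0375 -0.1125 0" --pt "0 0 0 0 0.1 -0.1625 0" --pt "0 0 0 0 0.15 -0.1875 0" --pt "0 0 0 0 0.15 -0.1875 0" --pt "0 0 0 0 0.15 -0.1875 0"

```text
clock: 17.62
eef_pos: [507.4, 90.4, 165.6]
tcp_rot: [-3.141, 0.001, -2.168]
contact_force: [-0.3, -0.3, -0.2]
opening: -0.001
grasp_force: 0.0
```

```bash
python3 - <<'E'
from h import *
from rig import grab_frame,sensors
s=sensors.sense();print(np.round(s["eef_pos"],1),np.round(s["contact_force"],1),np.round(s["qvel"],3))
fx=np.array([.822,-.570]);fy=np.array([.570,.822])
z=np.load("scene_c.npz");p,d=grab_frame("scene");P=cloud(d,z["K"],z["T"])
q=P[...,:2]-[554,58.5];F=np.stack([q@fx,q@fy,P[...,2]],-1)
m=(np.abs(F[...,1])<30)&(F[...,0]>20)&(F[...,0]<110)&(F[...,2]>18)&(F[...,2]<110)
for a in range(20,110,6):
    k=m&(F[...,0]>=a)&(F[...,0]<a+6)
    if k.sum(): print(a,k.sum(),F[k].min(0).round().tolist(),F[k].max(0).round().tolist(),np.median(F[k][:,2]).round(1))
E
```

```text
[507.4  90.4 165.6] [-0.3 -0.3 -0.2] [-0.015  0.025 -0.005 -0.001 -0.004  0.   ]
20 9 [20.0, -1.0, 36.0] [26.0, 5.0, 41.0] 39.5
26 7 [27.0, -1.0, 36.0] [32.0, 5.0, 43.0] 39.6
32 7 [33.0, -1.0, 38.0] [38.0, 5.0, 42.0] 40.5
38 7 [39.0, -0.0, 39.0] [44.0, 6.0, 44.0] 41.9
44 7 [44.0, 1.0, 40.0] [50.0, 5.0, 45.0] 42.4
50 13 [50.0, -4.0, 42.0] [56.0, 11.0, 52.0] 47.8
56 22 [56.0, -6.0, 41.0] [62.0, 11.0, 52.0] 47.8
62 30 [62.0, -15.0, 39.0] [68.0, 21.0, 51.0] 46.7
68 48 [68.0, -19.0, 42.0] [74.0, 25.0, 51.0] 47.3
74 58 [74.0, -23.0, 42.0] [80.0, 28.0, 51.0] 47.9
80 57 [80.0, -22.0, 42.0] [86.0, 28.0, 52.0] 47.8
86 7 [86.0, -14.0, 41.0] [87.0, 18.0, 51.0] 43.3
```

The bolt rises only 3 mm over 24 mm, so it leans about 1.45 rad. The wings still span y, so the nut is still at about 3.1 rad. Nothing touches the arm.

```bash
python3 -c "
from rig import order;print(order.sign_off())"
```

```text
the job is handed in; nothing more can be done
None
```

I've handed the job in, but the sign-off returned no verdict: by my measurements the wing nut is loosened to about 3.1 rad and still on the bolt, the bolt lies on the outer side at about 1.45 rad, and the arm is clear; 17.7 s used.

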